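# Load a food tub through the sprung flap into the holding bay

## Task

Pick up the low oblong lidded tub, set it down level and let go of it on the open plate at the mouth of the loading lane, lengthwise in line with the lane. Push it along the lane floor through the sprung flap and on under the hood until you feel it press firmly, but gently, against the sprung buffer hidden at the back; then ease off and get clear so that the flap swings shut behind it. Leave the other things on the counter alone.

Things in the scene. Friction and masses are not known exactly. Their poses are not given: they have to be found in the camera images.
- tub: Low oblong food tub, steel with a flat white lid, 100 x 56 mm and 50 mm tall, plain straight sides, both ends alike, closed and rigid, 0.22 to 0.45 kg. Origin: centre of its underside; x along its 100 mm length, y across its 56 mm width, z up.
- lane: Fixed metal lane. Origin: on the counter, under the middle of the gate; x along the lane the way the tub is pushed, y across, z up. Floor 4 mm thick, 124 mm wide, x = -170 to 260 mm. Gate posts 62 mm tall at x = 0, y = -37 and 52 mm. Beyond it, walls 40 mm tall leave 62 mm (y = -31 to 31), but a recess to y = 50 over the first 75 mm takes the open flap. Open above up to the hood.
- lane_plate (a point): Spot on the lane floor in the middle of the open setting-down plate, on the centre line 108 mm before the gate. The plate is clear from 170 to 55 mm before the gate; then guide wings 40 mm tall narrow the way from 110 mm (50 mm before the gate) to 62 mm at the gate.
- lane_hood (a point): Middle of the near top edge of the hood, on the lane's centre line 130 mm beyond the gate. The hood reaches from there to 260 mm beyond; its underside is 60 mm, its top 64 mm above the counter. With the tub home its rear end lies 82 to 117 mm beyond the gate (up to 6 mm more while the buffer is pressed in), clear of the hood, so fingers can follow it from above all the way.
- flap (a joint): Angle of the flap, rad: 0 shut across the lane, up to 1.6 swung inwards (lane +x). A grey upright leaf, top 56 mm above the counter, on an upright hinge at lane x = 0, y = +42 mm. It opens only inwards; a spring (0.05 Nm shut, 0.1 Nm fully open) shuts it. Opening it with the tub takes 3 to 7 N at first; then it leans lightly on the tub's side and on the fingers that follow.
- flap_tip (a point): Middle of the flap's free edge, 70 mm from its hinge, 31 mm above the counter. The edge sweeps a 70 mm radius.
- rail: Rail of the sprung buffer, under the hood. Its origin is the lane's, not the buffer's: the face is 182 to 217 mm beyond the gate, unmeasured, to be found by feel. It gives up to 6 mm at 2.5 N per mm; its damper adds 1.5 N per 10 mm/s, so arrive slowly. Push 8 to 12 N (sliding drag eats 1 to 3): 4 N at the buffer seats the tub, over 20 damages it. Eased off, it returns a few mm, staying in touch.
- box: Bystander: square steel box with a white lid, 68 x 68 mm, 78 mm tall. Origin: centre of its underside.
- tin: Bystander: round white jar with a steel lid, 68 mm across, 75 mm tall. Origin: centre of its underside.
- bowl: Bystander: small steel bowl, 120 mm across, 45 mm tall. Origin: centre of its underside.
Mind the look-alikes: they are no part of the job. What is shaped like the tub but red is not meant.

How it is judged (in metres and radians):
On the way, in this order (a step that is already met when the one before it is completed fails the run):
1. the tub stands level on the open plate before the flap, let go, in line with the lane (within 0.35 rad, 25 mm off its centre line at most), the flap shut (x of tub in the frame of lane between -0.15 and -0.055 m and y of tub in the frame of lane between -0.025 and 0.025 m and z of tub in the frame of lane below 0.009 m and angle between tub's own z axis and vertical below 0.1 rad and angle between the x axis of tub and the x axis of lane, either way round below 0.35 rad and contact force between the fingers and tub below 0.3 N and value of joint flap below 0.1 rad), for 0.1 s.
2. the tub slides on the lane floor through the gate, holding the flap open (x of tub in the frame of lane between -0.02 and 0.06 m and z of tub in the frame of lane below 0.009 m and angle between tub's own z axis and vertical below 0.1 rad and value of joint flap above 0.7 rad), for 0.1 s.
3. the tub, past the flap, is pressed on the sprung buffer with at least 4 N (x of tub in the frame of lane above 0.125 m and z of tub in the frame of lane below 0.009 m and angle between tub's own z axis and vertical below 0.1 rad and contact force between tub and rail above 4 N), for 0.05 s.
At the end, for the whole second after the job is handed in: The tub is at rest inside the lane, level on its floor, touching the sprung buffer, its centre 128 to 176 mm beyond the gate and within 10 mm of the lane's centre line; the flap is shut (within 0.06 rad) behind it (x of tub in the frame of lane between 0.128 and 0.176 m and y of tub in the frame of lane between -0.01 and 0.01 m and z of tub in the frame of lane below 0.009 m and angle between tub's own z axis and vertical below 0.1 rad and contact force between tub and rail above 0.05 N and value of joint flap below 0.06 rad and linear speed of tub below 0.01 m/s).
It fails at once if the tub is pressed on the buffer with more than 20 N (contact force between tub and rail above 20 N).
It fails at once if the tub is tipped by more than 0.5 rad (angle between tub's own z axis and vertical above 0.5 rad).
It fails at once if the box is moved by more than 30 mm (distance of box from where it was at the start of the episode above 0.03 m).
It fails at once if the tin is moved by more than 30 mm (distance of tin from where it was at the start of the episode above 0.03 m).
It fails at once if the bowl is moved by more than 30 mm (distance of bowl from where it was at the start of the episode above 0.03 m).
It also fails if it takes over 67 s, if anything falls off the work surface, if the arm or the gripper's body presses on something with over 40 N, if the wrist force passes 120 N, or if a joint passes its speed limit or range.

## Robot

A 7-joint arm with a two-finger parallel gripper is mounted at the origin on the work surface. World frame = base frame: x ahead of the robot, y to its left, z up, the work surface at z = 0. Lengths are in m, angles in degrees, forces in N, time in s.
With the tool pointing down it reaches from about 0.425 to 1.025 m from the base axis. Payload 9.4 kg.
Tool frame: the origin (TCP) lies midway between the tips of the shut fingers; the grasp point (between the pads) lies 19 mm behind it (arm.tcp_to_grasp is the distance from the TCP to the grasp point, in m); x points along the fingers, z is the direction in which the jaws open and shut, and the axes are right-handed (so a half turn about x gives the same grasp; the last joint's range is limited). The gripper opens to 93 mm and grips with 3 to 60 N. Pads are 15 mm wide; open, the fingers measure 128 mm over their backs; the gripper's body (75 mm by 188 mm) begins 65 mm behind the grasp point.
Start: joints at [66.881, 34.337, -0.143, 91.639, 0.103, 54.024, -4.572], TCP at [0.233, -0.687, 0.219] pointing down, gripper open.
Joint ranges: [-147.43, 147.43], [-19.82, 112.94], [-74.19, 73.91], [6.32, 146.72], [-59.91, 239.91], [6.04, 106.73], [-150.56, 150.56]. Speed limits (degrees/s): [127.2, 127.2, 172.46, 172.46, 180, 180, 180].

## Interface

Orientations are given as a 3x3 rotation matrix whose columns are the frame's x, y, z axes.
In Python, from workcell import arm gives the robot as it stands.
- The arm moves only by the shell command python3 -m inch 'ROWS' [FORCE]. ROWS is JSON, a list of rows, each a list of 3 entries, a list of its own where there are three numbers: the shift along the tool's x, y, z as a fraction of full scale, then the turn, a rotation vector about the tool's x, y, z as a fraction of full scale, then the opening, from 0 (shut) to 1 (fully open). In form: [[[x, y, z], [rx, ry, rz], fingers], ...]. A call has 1 to 10 rows; each row is the pose to reach, as a shift and turn from the pose measured when the call began, along the tool's axes at that moment; what a row does not reach only later rows make up. Full scale, the value 1, is 0.4 m for a shift and 90 degrees for a turn. A row lasts 1/8 s, in which the tool goes at most 62.5 mm and 10.7 degrees, less where a joint would pass 70% of its speed; a pose out of reach is approached as far as the arm can. A call with a number of a shift or a turn outside -1 to 1 is refused whole. A call with a gripper value outside its range is refused whole. The fingers move at their own pace and stop on an object; FORCE is the grip in N (left out, the last holds). Time passes only in rows, so rows that repeat a pose let the fingers close. It gives the time, the measured TCP pose, the force and the opening at its end, in the units of the state.
- arm.observe(): the state, without advancing time (a new reading comes with each control period).
- arm.read_camera(name): name is "side" or "top" or "wrist"; returns the picture (384x512x3 uint8, red, green, blue); there is no depth.
- arm.get_calibration(name): a dict with "intrinsics" (3x3 intrinsics, pixels), "dist" ([k1, k2, p1, p2, k3] as OpenCV has them; the pictures are not rectified), "eye" and "rotation" of the camera in the world; the wrist camera has in their place "mount" (4x4, takes a point from camera to tool coordinates, whose origin is the TCP and whose axes are the tool frame's). Camera axes: x right, y down, z forward; pixel columns grow to the right and rows downward; lengths in m; the calibration is good to about 2 mm. A picture is of the moment at which its call begins: read the wrist's pose just before it. get_calibration takes no time and is no camera call.
- arm.hand_in(): hands the job in, once; it reports no verdict.
The state is a dict: "t": time; "q": joint angles; "qvel": joint speeds; "joint_torque": joint torques, N m; "position": TCP position; "ee_rot": TCP orientation; "force": force on the tool from outside, world axes, zero at the start; "moment": the same for the moment, N m; "opening": finger opening in m.
Only numpy, scipy, OpenCV 4.12 (cv2) and the standard library are available. Lean on these libraries where they do the work, as an engineer would, in place of code of your own. Each camera call takes 0.05 s, during which the arm holds its last target. There are 200 camera calls.

## Working session

There is one attempt and no reset: what is moved stays moved. The work goes in short steps, Python scripts to look and compute and a shell command to move; the robot and the scene stay as the last step left them, time stands still between calls to the robot, and variables do not carry over. Pictures are saved under pics/ and viewed, about 8 in all and at most 12, crops included, and the job is handed in when it is done.

```bash
ls; mkdir -p pics
python3 - <<'E'
from workcell import arm
import cv2,numpy as np
s=arm.observe(); print({k:np.round(v,3).tolist() for k,v in s.items()})
for n in("top","side"):
    cv2.imwrite(f"pics/{n}0.png",arm.read_camera(n)[:,:,::-1]); c=arm.get_calibration(n); print(n,{k:np.round(v,3).tolist() for k,v in c.items()})
print(arm.get_calibration("wrist"))
E
```

```text
pics
{'t': 0.0, 'q': [66.882, 34.386, -0.147, 91.678, 0.104, 54.026, -4.572], 'qvel': [-0.04, 0.026, -0.002, -0.121, -0.028, -0.075, -0.077], 'joint_torque': [0.001, -76.506, 1.498, -25.235, -0.052, 0.017, 0.0], 'position': [0.233, -0.686, 0.218], 'ee_rot': [[-0.001, 0.947, 0.321], [0.001, 0.321, -0.947], [-1.0, -0.0, -0.002]], 'force': [0.733, -0.68, 0.467], 'moment': [0.011, -0.014, -0.001], 'opening': 0.093}
top {'intrinsics': [[460.81, 0.0, 264.343], [0.0, 460.81, 189.169], [0.0, 0.0, 1.0]], 'dist': [-0.142, 0.0, 0.0, 0.0, 0.0], 'eye': [0.415, 0.046, 1.521], 'rotation': [[0.029, -0.994, 0.104], [-1.0, -0.029, -0.004], [0.007, -0.104, -0.995]]}
side {'intrinsics': [[380.85, 0.0, 248.984], [0.0, 380.85, 186.536], [0.0, 0.0, 1.0]], 'dist': [-0.007, 0.0, 0.0, 0.0, 0.0], 'eye': [0.063, 0.775, 0.802], 'rotation': [[-0.823, -0.355, 0.445], [-0.569, 0.535, -0.625], [-0.016, -0.767, -0.642]]}
{'intrinsics': array([[282.32840912,   0.        , 255.97820034],
       [  0.        , 282.32840912, 190.27420186],
       [  0.        ,   0.        ,   1.        ]]), 'dist': array([-0.06349783,  0.        ,  0.        ,  0.        ,  0.        ]), 'mount': array([[-1.61213152e-04, -2.81082261e-01,  9.59683665e-01,
        -1.65907734e-01],
       [-1.54251089e-03, -9.59682466e-01, -2.81082169e-01,
         7.72558893e-02],
       [ 9.99998797e-01, -1.52563664e-03, -2.78859013e-04,
        -2.66509282e-04],
       [ 0.00000000e+00,  0.00000000e+00,  0.00000000e+00,
         1.00000000e+00]])}
```

View pics/top0.png

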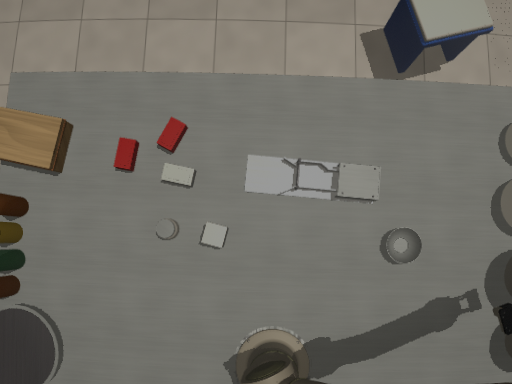

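View pics/side0.png

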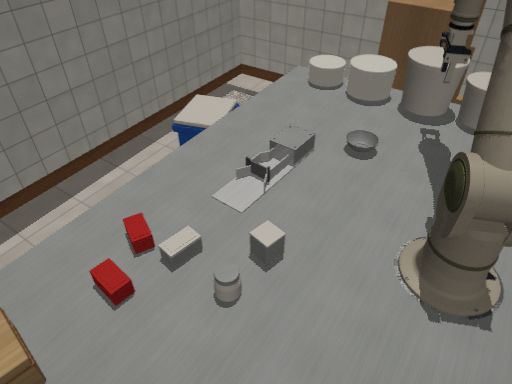

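Top view: tub candidates are the white oblong at (178,175), red oblongs at (126,154) and (172,135), the square box at (214,235) and the round jar at (167,229). I choose the white oblong at (178,175). The lane's plate is at (270,175) and its hood at (358,182); the bowl is at (403,245). The side view agrees.

```bash
cat > h.py <<'E'
from workcell import arm
import cv2,numpy as np
def ray(name,px,z,pose=None):
    """pixels -> world points on plane z"""
    c=arm.get_calibration(name); K=np.array(c["intrinsics"]);d=np.array(c["dist"])
    u=cv2.undistortPoints(np.array(px,float).reshape(-1,1,2),K,d).reshape(-1,2)
    v=np.c_[u,np.ones(len(u))]
    if name=="wrist":
        p,R=pose; M=np.array(c["mount"]); Rw=R@M[:3,:3]; e=p+R@M[:3,3]
    else: Rw=np.array(c["rotation"]);e=np.array(c["eye"])
    v=v@Rw.T
    return e+v*((z-e[2])/v[:,2])[:,None]
E
python3 - <<'E'
from h import *
im=cv2.imread("pics/top0.png"); hsv=cv2.cvtColor(im,cv2.COLOR_BGR2HSV); g=im.min(2)
def rects(x0,y0,x1,y1,th,z,amin=60):
    m=(g[y0:y1,x0:x1]>th).astype(np.uint8)
    for c in cv2.findContours(m,0,cv2.CHAIN_APPROX_NONE)[0]:
        if cv2.contourArea(c)<amin: continue
        c=c+np.array([x0,y0]); w=ray("top",c,z)
        r=cv2.minAreaRect((w[:,:2]*1000).astype(np.float32)); print(cv2.boundingRect(c),z,np.round(r[0],1),np.round(r[1],1),round(r[2],1)); print(np.round(cv2.boxPoints(r)).tolist())
print("white p",g[175,178],g[175,270],g[182,358],g[120,250])
rects(155,155,240,250,165,.05); rects(240,145,300,205,165,.004)
a=cv2.resize(im[120:260,110:250],None,fx=4,fy=4,interpolation=cv2.INTER_CUBIC)
b=cv2.resize(im[145:210,240:390],None,fx=5,fy=5,interpolation=cv2.INTER_CUBIC)
cv2.imwrite("pics/crop_tub.png",a); cv2.imwrite("pics/crop_lane.png",b)
E
```

```text
white p 142 151 131 109
```

View pics/crop_lane.png

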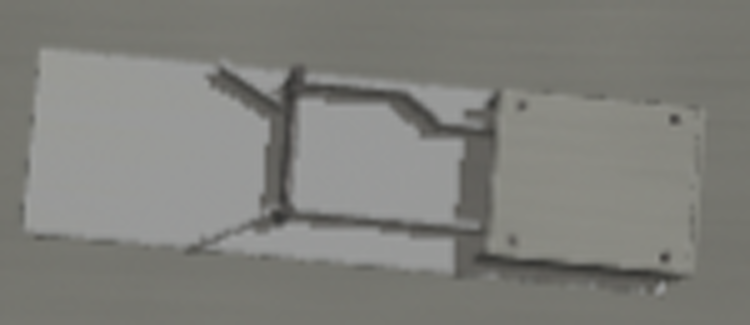

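View pics/crop_tub.png

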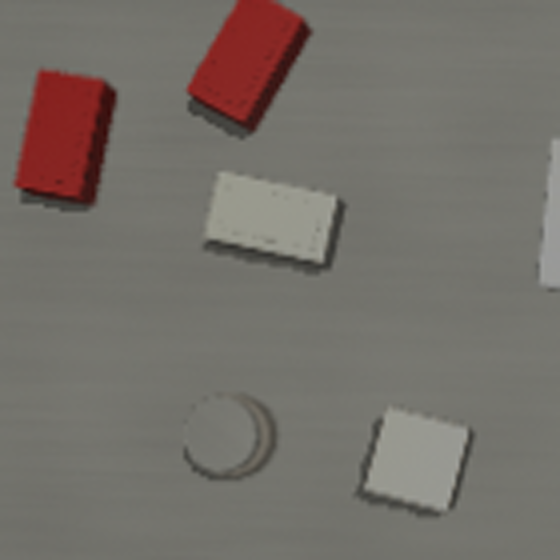

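The lane crop shows the plate end at (38,50)–(25,235), the flap at (280,145) and the hood corners at (500,92), (705,107), (692,275) and (490,258). The recess is on the upper (+y) side, which fits. The tub crop shows a white oblong lid with corners (220,172), (338,195), (323,263) and (207,240), with no red on it, so the choice holds.

Run:
```python
from h import *
f=lambda p,o,s:(np.array(p,float)+.5)/s-.5+np.array(o)
tub=ray("top",f([(220,172),(338,195),(323,263),(207,240)],(110,120),4),.05)
pl=ray("top",f([(38,50),(25,235)],(240,145),5),.004)
ho=ray("top",f([(500,92),(705,107),(692,275),(490,258)],(240,145),5),.064)
for n,p in(("tub",tub),("plate",pl),("hood",ho)):
    print(n,np.round(p.mean(0)*1000,1),np.round(p*1000).tolist(),"sides",np.round([np.linalg.norm(p[i]-p[i-1])*1000 for i in range(len(p))],1))
v=(tub[1]+tub[2]-tub[0]-tub[3])[:2]; print("tub axis deg",np.degrees(np.arctan2(v[1],v[0])))
a=pl.mean(0)[:2]; b=ho[[1,2]].mean(0)[:2]; c=ho[[0,3]].mean(0)[:2]; d=b-a; L=np.linalg.norm(d); d/=L
print("lane deg",np.degrees(np.arctan2(d[1],d[0])),"L 430?",L, "near hood 300?",(c-a)@d, "hood edges", [np.degrees(np.arctan2(*(ho[i]-ho[j])[[1,0]])) for i,j in((1,0),(2,3))])
for y in (0,): print("gate",a+d*.170*L/.43,"plate",a+d*.062*L/.43)
```

```text
tub [609.9 322.   50. ] [[646.0, 366.0, 50.0], [630.0, 269.0, 50.0], [574.0, 279.0, 50.0], [590.0, 374.0, 50.0]] sides [56.4 98.7 56.4 96.7]
plate [625.8 102.8   4. ] [[688.0, 101.0, 4.0], [564.0, 105.0, 4.0]] sides [124.4 124.4]
hood [ 602.3 -262.9   64. ] [[659.0, -199.0, 64.0], [654.0, -333.0, 64.0], [545.0, -325.0, 64.0], [552.0, -194.0, 64.0]] sides [107.5 134.2 109.5 131.2]
tub axis deg -99.47132250899921
lane deg -93.52938408057888 L 430? 0.4327484506100971 near hood 300? 0.30010494161348866 hood edges [np.float64(-92.28041027176732), np.float64(-93.14785947455664)]
gate [ 0.61525947 -0.06800611] plate [0.62195049 0.04047805]
```

```bash
python3 -m inch '[[[0,0.99,-0.78],[-0.5,0,0],1],[[0,0.99,-0.78],[-0.5,0,0],1],[[0,0.99,-0.78],[-0.5,0,0],1],[[0,0.99,-0.78],[-0.5,0,0],1],[[0,0.99,-0.78],[-0.5,0,0],1],[[0,0.99,-0.78],[-0.5,0,0],1],[[0,0.99,-0.78],[-0.5,0,0],1],[[0,0.99,-0.78],[-0.5,0,0],1],[[0,0.99,-0.78],[-0.5,0,0],1]]'
cat >> h.py <<'E'
def go(target,az):
    """print shift/turn fractions to reach TCP target, jaw axis (tool z) azimuth az deg, tool down"""
    from scipy.spatial.transform import Rotation as Ro
    s=arm.observe(); R=np.array(s["ee_rot"]); p=np.array(s["position"])
    z=np.array([np.cos(np.radians(az)),np.sin(np.radians(az)),0]); x=np.array([0,0,-1.]); G=np.c_[x,np.cross(z,x),z]
    d=R.T@(np.array(target)-p); r=Ro.from_matrix(R.T@G).as_rotvec()
    print("t",round(s["t"],2),"pos",np.round(p,4),"az",round(np.degrees(np.arctan2(R[1,2],R[0,2])),1),"F",np.round(s["force"],1),"open",round(s["opening"],4),"\n shift",np.round(d/.4,4),"turn",np.round(r/(np.pi/2),4),"rows",round(np.linalg.norm(d)/.0625,1))
E
python3 -c "
from h import *
go([.61,.322,.19],-9.5)"
```

```text
t: 1.23
position: [0.5102, -0.2584, 0.2182]
ee_rot: [[0.001, 0.436, 0.9], [0.003, 0.9, -0.436], [-1.0, 0.003, -0.001]]
force: [-0.2, -0.1, 0.3]
opening: 0.0932
t 1.23 pos [ 0.5102 -0.2584  0.2182] az -25.8 F [-0.2 -0.1  0.3] open 0.0932 
 shift [ 0.0753  1.4146 -0.4074] turn [-0.1813 -0.0002 -0.002 ] rows 9.4
```

```bash
python3 -m inch '[[[0,0.8,-0.1],[-0.2,0,0],1],[[0,0.8,-0.1],[-0.2,0,0],1],[[0,0.8,-0.1],[-0.2,0,0],1],[[0,0.8,-0.1],[-0.2,0,0],1],[[0,0.8,-0.1],[-0.2,0,0],1],[[0,0.8,-0.1],[-0.2,0,0],1],[[0,0.8,-0.1],[-0.2,0,0],1]]'
python3 -c "
from h import *
s=arm.observe(); np.savez('w1.npz',p=s['position'],R=s['ee_rot'])
cv2.imwrite('pics/w1.png',arm.read_camera('wrist')[:,:,::-1])
go([.61,.322,.19],-9.5)"
```

```text
t: 2.1
position: [0.6134, 0.047, 0.2188]
ee_rot: [[-0.0, 0.135, 0.991], [0.003, 0.991, -0.135], [-1.0, 0.003, -0.001]]
force: [-0.1, -0.9, -0.2]
opening: 0.0927
t 2.15 pos [0.6132 0.0453 0.2188] az -7.9 F [-0.2 -0.8 -0.8] open 0.0929 
 shift [ 0.0733  0.684  -0.1025] turn [ 0.0181 -0.0005 -0.0012] rows 4.5
```

View pics/w1.png

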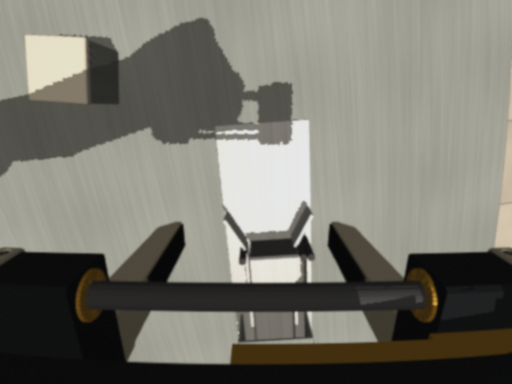

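Wrist view: plate corners at (215,124) and (308,121), wing tips near (225,208) and (308,208), shut flap across (275,245), box at left (65,70).

Run:
```python
from h import *
w=np.load("w1.npz");P=(w["p"],w["R"])
im=cv2.imread("pics/w1.png"); g=im.min(2)
# edges of the bright floor by row
for v in (140,160,170,180,190):
    r=g[v]; print(v,[int(u) for u in np.where(np.abs(np.diff(r.astype(int)))>25)[0] if 200<u<325])
c=ray("wrist",[(215,124),(308,121)],.004,P); print("corners",np.round(c*1000).tolist(),np.linalg.norm(c[0]-c[1]),c.mean(0))
t=ray("wrist",[(225,207),(308,207)],.044,P); print("wing tips",np.round(t*1000).tolist(),t.mean(0))
print("floor edges",np.round(ray("wrist",[(218,160),(221,190),(309,160),(310,190)],.004,P)*1000).tolist())
```

```text
140 [257, 258, 291, 308, 309]
160 [217, 309]
170 [219, 309]
180 [220, 309]
190 [221, 309, 310]
corners [[567.0, 112.0, 4.0], [689.0, 99.0, 4.0]] 0.12282094947005029 [0.62765832 0.10580556 0.004     ]
wing tips [[567.0, 9.0, 44.0], [672.0, -5.0, 44.0]] [0.61970107 0.00205266 0.044     ]
floor edges [[562.0, 64.0, 4.0], [559.0, 22.0, 4.0], [685.0, 47.0, 4.0], [683.0, 5.0, 4.0]]
```

```bash
python3 -m inch '[[[0.05,0.54,-0.1],[0.018,0,0],1],[[0.05,0.54,-0.1],[0.018,0,0],1],[[0.05,0.54,-0.1],[0.018,0,0],1],[[0.05,0.54,-0.1],[0.018,0,0],1],[[0.05,0.54,-0.1],[0.018,0,0],1]]'
python3 - <<'E'
from h import *
s=arm.observe(); P=(np.array(s['position']),np.array(s['ee_rot']))
im=arm.read_camera('wrist')[:,:,::-1]; cv2.imwrite('pics/w2.png',im)
go([.61,.322,.10],-9.5)
m=(im.min(2)>0).astype(np.uint8)
hsv=cv2.cvtColor(im.copy(),cv2.COLOR_BGR2HSV); 
m=((hsv[...,2]>200)).astype(np.uint8)
for c in cv2.findContours(m,0,cv2.CHAIN_APPROX_NONE)[0]:
    if cv2.contourArea(c)<800: continue
    w=ray("wrist",c,.05,P); r=cv2.minAreaRect((w[:,:2]*1000).astype(np.float32)); print(cv2.boundingRect(c),np.round(r[0],1),np.round(r[1],1),r[2])
E
```

```text
t: 2.78
position: [0.6027, 0.265, 0.1988]
ee_rot: [[-0.001, 0.164, 0.987], [0.002, 0.987, -0.164], [-1.0, 0.002, -0.002]]
force: [-0.2, -1.3, -0.8]
opening: 0.0929
t 2.83 pos [0.6033 0.2628 0.1989] az -9.6 F [-0.  -1.3 -0.5] open 0.093 
 shift [ 0.2472  0.1487 -0.0079] turn [-0.0007 -0.0007 -0.0002] rows 1.8
(254, 312, 81, 31) [619.   48.2] [ 52.2 112.2] 79.84136962890625
(83, 238, 57, 38) [402.2 210. ] [65.2 55.8] 34.29922866821289
(324, 36, 102, 81) [744.1 353.9] [54.8 98.6] 63.09092330932617
```

View pics/w2.png

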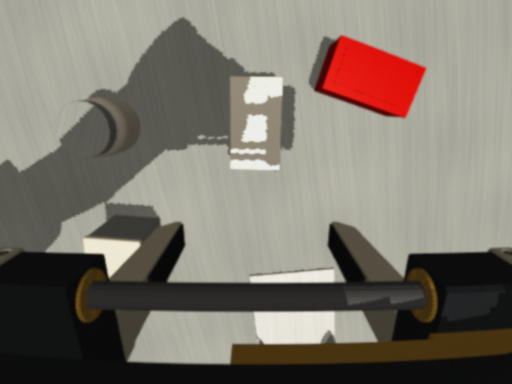

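The tub's white lid, partly shadowed by the arm, spans (230,76)–(283,169), the red one is well clear at (372,76), and the jar and box are at left.

Run:
```python
from h import *
s=arm.observe(); P=(np.array(s['position']),np.array(s['ee_rot']))
c=ray("wrist",[(230,76),(282,77),(283,169),(229,169)],.05,P)
print(np.round(c*1000).tolist(),c.mean(0),[round(np.linalg.norm(c[i]-c[i-1]),4) for i in range(4)])
go([*c.mean(0)[:2],.022],-9.5)
```

```text
[[594.0, 377.0, 50.0], [647.0, 367.0, 50.0], [634.0, 269.0, 50.0], [574.0, 279.0, 50.0]] [0.61229531 0.32277732 0.05      ] [np.float64(0.0998), np.float64(0.0546), np.float64(0.0988), np.float64(0.0614)]
t 2.83 pos [0.6033 0.2628 0.1989] az -9.6 F [-0.  -1.3 -0.5] open 0.093 
 shift [ 0.4422  0.1515 -0.0024] turn [-0.0007 -0.0007 -0.0002] rows 3.0
```

```bash
python3 -m inch '[[[0.1,0.15,-0.005],[0,0,0],1],[[0.2,0.15,-0.005],[0,0,0],1],[[0.3,0.15,-0.005],[0,0,0],1],[[0.4,0.15,-0.005],[0,0,0],1],[[0.45,0.15,-0.005],[0,0,0],1],[[0.455,0.15,-0.005],[0,0,0],1],[[0.455,0.15,-0.005],[0,0,0],0],[[0.455,0.15,-0.005],[0,0,0],0],[[0.455,0.15,-0.005],[0,0,0],0],[[0.455,0.15,-0.005],[0,0,0],0]]' 25
python3 -m inch '[[[0,0,0],[0,0,0],0],[[0,0,0],[0,0,0],0],[[0,0,0],[0,0,0],0]]'
```

```text
t: 4.08
position: [0.6114, 0.3226, 0.0175]
ee_rot: [[-0.0, 0.166, 0.986], [0.001, 0.986, -0.166], [-1.0, 0.001, -0.0]]
force: [0.4, 0.8, 0.5]
opening: 0.0576
t: 4.45
position: [0.6112, 0.3225, 0.0174]
ee_rot: [[-0.001, 0.166, 0.986], [0.001, 0.986, -0.166], [-1.0, 0.001, -0.001]]
force: [-0.2, -0.0, 0.4]
opening: 0.0556
```

```bash
python3 -m inch '[[[-0.1,0,0],[0,0,0],0],[[-0.2,0,0],[0,0,0],0],[[-0.2,0,0],[0,0,0],0]]'
python3 -c "
from h import *
go([.622,.042,.03],-3.7)"
```

```text
t: 4.82
position: [0.6128, 0.3234, 0.1004]
ee_rot: [[0.004, 0.166, 0.986], [0.003, 0.986, -0.166], [-1.0, 0.004, 0.003]]
force: [-0.2, 0.8, -3.1]
opening: 0.0558
t 4.83 pos [0.6128 0.3234 0.1004] az -9.6 F [-0.2  0.8 -3.1] open 0.0558 
 shift [ 0.1737 -0.6907  0.1391] turn [-0.0651  0.0021 -0.0024] rows 4.6
```

```bash
python3 -m inch '[[[0,-0.14,0.028],[-0.013,0,0],0],[[0,-0.28,0.056],[-0.026,0,0],0],[[0,-0.42,0.084],[-0.04,0,0],0],[[0,-0.56,0.112],[-0.052,0,0],0],[[0,-0.64,0.13],[-0.06,0,0],0],[[0,-0.69,0.139],[-0.065,0.002,-0.002],0],[[0.05,-0.691,0.139],[-0.065,0.002,-0.002],0],[[0.1,-0.691,0.139],[-0.065,0.002,-0.002],0],[[0.1,-0.691,0.139],[-0.065,0.002,-0.002],0],[[0.1,-0.691,0.139],[-0.065,0.002,-0.002],0]]'
python3 - <<'E'
from h import *
s=arm.observe(); P=(np.array(s['position']),np.array(s['ee_rot']))
im=arm.read_camera('wrist')[:,:,::-1]; cv2.imwrite('pics/w3.png',im)
go([.622,.042,.0235],-3.7)
E
```

```text
t: 6.08
position: [0.6219, 0.0428, 0.0594]
ee_rot: [[0.0, 0.063, 0.998], [0.001, 0.998, -0.063], [-1.0, 0.001, -0.0]]
force: [-0.0, -0.8, -2.9]
opening: 0.0563
t 6.12 pos [0.6221 0.0426 0.0598] az -3.7 F [ 0.1  1.  -1.7] open 0.0562 
 shift [ 0.0908 -0.0017 -0.0003] turn [ 0.0005  0.0005 -0.0006] rows 0.6
```

View pics/w3.png

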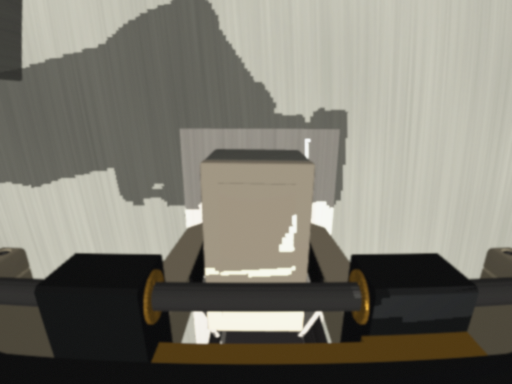

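Plate end corners are at (182,128) and (340,129); the held tub's lid is centred at column 257 against about 261 for the plate, and parallel to it.

Run:
```python
from h import *
s=arm.observe(); P=(np.array(s['position']),np.array(s['ee_rot']))
for n,px,z in(("plate",[(182,128),(340,129),(186,215),(334,215)],.004),("tub",[(203,163),(311,163)],.093)):
    c=(ray("wrist",px,z,P)-P[0])@P[1]; print(n,np.round(c*1000,1)[:,1:].tolist())
```

```text
plate [[63.5, -58.4], [62.6, 64.1], [-8.4, -60.3], [-8.7, 64.7]]
tub [[53.0, -26.6], [52.9, 25.1]]
```

```bash
python3 -m inch '[[[0.05,0,0.006],[0,0,0],0],[[0.08,0,0.006],[0,0,0],0],[[0.093,0,0.006],[0,0,0],0],[[0.093,0,0.006],[0,0,0],0],[[0.093,0,0.006],[0,0,0],0]]'
```

```text
t: 6.75
position: [0.6246, 0.0425, 0.0226]
ee_rot: [[0.001, 0.064, 0.998], [0.001, 0.998, -0.064], [-1.0, 0.001, 0.001]]
force: [-0.6, -0.4, -2.3]
opening: 0.0556
```

```bash
python3 -m inch '[[[0.003,0,0],[0,0,0],0],[[0.003,0,0],[0,0,0],0],[[0.003,0,0],[0,0,0],0.85],[[0.003,0,0],[0,0,0],0.85],[[0.003,0,0],[0,0,0],0.85],[[0.003,0,0],[0,0,0],0.85],[[0.003,0,0],[0,0,0],0.85]]'
python3 -m inch '[[[-0.1,0,0],[0,0,0],0.85],[[-0.2,0,0],[0,0,0],0.85],[[-0.2,0.1,0],[0,0,0],0],[[-0.2,0.2,0],[0,0,0],0],[[-0.2,0.26,0],[0,0,0],0],[[-0.2,0.26,0],[0,0,0],0],[[-0.2,0.26,0],[0,0,0],0]]' 20
python3 - <<'E'
from h import *
s=arm.observe(); P=(np.array(s['position']),np.array(s['ee_rot']))
im=arm.read_camera('wrist')[:,:,::-1]; cv2.imwrite('pics/w4.png',im)
go([.6245+.0045,.042+.09,.022],-3.7)
E
```

```text
t: 7.62
position: [0.6246, 0.0425, 0.0215]
ee_rot: [[0.001, 0.064, 0.998], [0.001, 0.998, -0.064], [-1.0, 0.001, 0.001]]
force: [-0.4, 0.1, -0.0]
opening: 0.0792
t: 8.5
position: [0.6311, 0.1448, 0.1014]
ee_rot: [[0.0, 0.065, 0.998], [-0.0, 0.998, -0.065], [-1.0, -0.0, 0.0]]
force: [0.2, 0.0, -0.3]
opening: 0.0339
t 8.55 pos [0.6312 0.1444 0.1014] az -3.7 F [0.6 0.4 0.6] open 0.0295 
 shift [ 0.1985 -0.0312 -0.0035] turn [-0.0004  0.0003  0.0001] rows 1.3
```

View pics/w4.png

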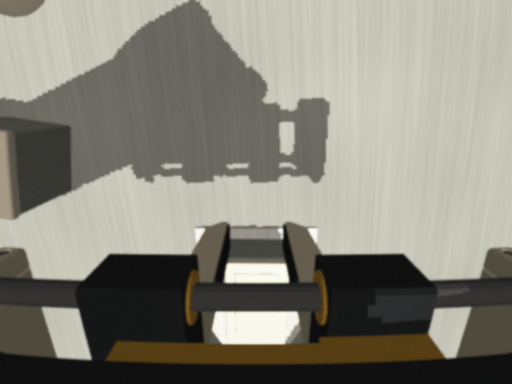

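Tub left in line on the plate, seen just ahead of the closing fingers at (255,285). Next I lower the shut fingers behind it.

```bash
python3 -m inch '[[[0,0,-0.004],[0,0,0],0],[[0.05,0,-0.004],[0,0,0],0],[[0.15,0,-0.004],[0,0,0],0],[[0.2,0,-0.004],[0,0,0],0],[[0.215,0,-0.004],[0,0,0],0],[[0.215,0,-0.004],[0,0,0],0],[[0.215,-0.05,-0.004],[0,0,0],0],[[0.215,-0.08,-0.004],[0,0,0],0],[[0.215,-0.08,-0.004],[0,0,0],0]]'
```

```text
t: 9.68
position: [0.6278, 0.11, 0.016]
ee_rot: [[0.001, 0.068, 0.998], [-0.001, 0.998, -0.068], [-1.0, -0.001, 0.001]]
force: [-0.2, 1.0, -0.5]
opening: 0.0001
```

```bash
python3 -m inch '[[[0,-0.015,0],[0,0,0],0],[[0,-0.03,0],[0,0,0],0],[[0,-0.045,0],[0,0,0],0],[[0,-0.06,0],[0,0,0],0],[[0,-0.075,0],[0,0,0],0],[[0,-0.09,0],[0,0,0],0],[[0,-0.105,0],[0,0,0],0],[[0,-0.12,0],[0,0,0],0],[[0,-0.135,0],[0,0,0],0],[[0,-0.15,0],[0,0,0],0]]'
```

```text
t: 10.92
position: [0.6236, 0.0497, 0.016]
ee_rot: [[0.001, 0.068, 0.998], [-0.001, 0.998, -0.068], [-1.0, -0.001, 0.001]]
force: [0.4, 1.6, 0.3]
opening: 0.0008
```

```bash
python3 -c "
from h import *
go([.6246+(.0-.042)*.0645,.0,.0155],-3.7)"
```

```text
t 10.93 pos [0.6236 0.0497 0.016 ] az -3.9 F [0.4 1.6 0.3] open 0.0008 
 shift [ 0.0013 -0.1242  0.0041] turn [-0.0024  0.0007  0.0008] rows 0.8
```

```bash
python3 -m inch '[[[0,-0.015,0],[0,0,0],0],[[0,-0.03,0.001],[0,0,0],0],[[0,-0.045,0.001],[0,0,0],0],[[0,-0.06,0.002],[0,0,0],0],[[0,-0.075,0.002],[0,0,0],0],[[0,-0.09,0.003],[0,0,0],0],[[0,-0.105,0.003],[0,0,0],0],[[0,-0.12,0.003],[0,0,0],0],[[0,-0.135,0.003],[0,0,0],0],[[0,-0.15,0.003],[0,0,0],0]]'
python3 - <<'E'
from h import *
im=arm.read_camera('side')[:,:,::-1]; cv2.imwrite('pics/s5.png',cv2.resize(im[100:230,190:340],None,fx=5,fy=4.6,interpolation=cv2.INTER_CUBIC))
go([.6246+(-.05-.042)*.0645,-.05,.0155],-3.7)
E
```

```text
t: 12.18
position: [0.6206, -0.011, 0.016]
ee_rot: [[0.001, 0.069, 0.998], [-0.002, 0.998, -0.069], [-1.0, -0.001, 0.001]]
force: [0.3, 2.8, -0.3]
opening: 0.0002
t 12.22 pos [ 0.6206 -0.0121  0.016 ] az -4.0 F [-0.7  2.2  0.9] open 0.0004 
 shift [ 0.0014 -0.0948  0.0018] turn [-0.0032  0.0005  0.0014] rows 0.6
```

View pics/s5.png

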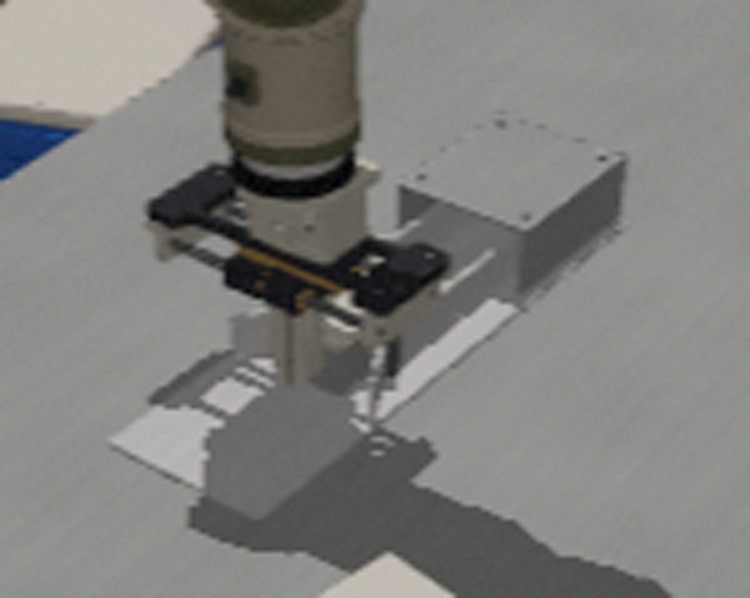

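The side view shows the fingers (295,350) entering the guide wings with the tub ahead of them in the gate; nothing is jammed and the force is only 2–3 N. I carry on (9 pictures viewed so far).

```bash
python3 -m inch '[[[0,-0.015,0],[0,0,0],0],[[0,-0.03,0.001],[0,0,0],0],[[0,-0.045,0.001],[0,0,0],0],[[0,-0.06,0.002],[0,0,0],0],[[0,-0.075,0.002],[0,0,0],0],[[0,-0.09,0.003],[0,0,0],0],[[0,-0.105,0.003],[0,0,0],0],[[0,-0.12,0.003],[0,0,0],0],[[0,-0.135,0.003],[0,0,0],0],[[0,-0.15,0.003],[0,0,0],0]]'
```

```text
t: 13.48
position: [0.6175, -0.0725, 0.0161]
ee_rot: [[0.0, 0.069, 0.998], [-0.002, 0.998, -0.069], [-1.0, -0.002, 0.001]]
force: [-0.2, 1.3, -0.8]
opening: 0.0006
```

```bash
python3 -m inch '[[[0,-0.015,0],[0,0,0],0],[[0,-0.03,0.001],[0,0,0],0],[[0,-0.045,0.001],[0,0,0],0],[[0,-0.06,0.001],[0,0,0],0],[[0,-0.075,0.002],[0,0,0],0],[[0,-0.09,0.002],[0,0,0],0],[[0,-0.105,0.002],[0,0,0],0],[[0,-0.12,0.003],[0,0,0],0],[[0,-0.12,0.003],[0,0,0],0]]'; python3 -c "
from h import *
go([.6246+(-.15-.042)*.0645,-.15,.0155],-3.7)"
```

```text
t: 14.6
position: [0.6155, -0.1214, 0.0162]
ee_rot: [[0.001, 0.07, 0.998], [-0.003, 0.998, -0.07], [-1.0, -0.003, 0.001]]
force: [-0.3, 0.3, 0.2]
opening: 0.0009
t 14.6 pos [ 0.6155 -0.1214  0.0162] az -4.0 F [-0.3  0.3  0.2] open 0.0009 
 shift [ 0.002  -0.0718 -0.0031] turn [-0.0038  0.0006  0.0018] rows 0.5
```

```bash
python3 -m inch '[[[0,-0.003,0],[0,0,0],0],[[0,-0.006,0],[0,0,0],0],[[0,-0.009,0],[0,0,0],0],[[0,-0.012,-0.001],[0,0,0],0],[[0,-0.015,-0.001],[0,0,0],0],[[0,-0.018,-0.001],[0,0,0],0],[[0,-0.021,-0.001],[0,0,0],0],[[0,-0.024,-0.001],[0,0,0],0],[[0,-0.027,-0.001],[0,0,0],0],[[0,-0.03,-0.001],[0,0,0],0]]'
```

```text
t: 15.85
position: [0.6142, -0.1335, 0.0162]
ee_rot: [[0.001, 0.07, 0.998], [-0.003, 0.998, -0.07], [-1.0, -0.003, 0.001]]
force: [1.0, 3.2, -0.6]
opening: 0.0002
```

```bash
python3 -m inch '[[[0,-0.002,0],[0,0,0],0],[[0,-0.004,0],[0,0,0],0],[[0,-0.006,0],[0,0,0],0],[[0,-0.008,0],[0,0,0],0],[[0,-0.01,0],[0,0,0],0],[[0,-0.012,0],[0,0,0],0],[[0,-0.014,0],[0,0,0],0]]'
```

```text
t: 16.73
position: [0.6138, -0.1395, 0.0163]
ee_rot: [[0.001, 0.071, 0.997], [-0.003, 0.997, -0.071], [-1.0, -0.003, 0.001]]
force: [0.4, 1.4, 0.8]
opening: 0.0002
```

```bash
python3 -m inch '[[[0,-0.002,0],[0,0,0],0],[[0,-0.004,0],[0,0,0],0],[[0,-0.006,0],[0,0,0],0],[[0,-0.008,0],[0,0,0],0]]'
```

```text
t: 17.23
position: [0.6136, -0.1427, 0.0163]
ee_rot: [[0.001, 0.071, 0.997], [-0.003, 0.997, -0.071], [-1.0, -0.003, 0.001]]
force: [1.9, 1.6, 0.8]
opening: 0.0004
```

```bash
python3 -m inch '[[[0,-0.002,0],[0,0,0],0],[[0,-0.004,0],[0,0,0],0],[[0,-0.006,0],[0,0,0],0],[[0,-0.008,0],[0,0,0],0]]'
```

```text
t: 17.73
position: [0.6134, -0.146, 0.0163]
ee_rot: [[0.001, 0.071, 0.997], [-0.003, 0.997, -0.071], [-1.0, -0.003, 0.001]]
force: [1.7, 1.7, -1.0]
opening: 0.0001
```

```bash
python3 -m inch '[[[0,-0.002,0],[0,0,0],0],[[0,-0.004,0],[0,0,0],0],[[0,-0.006,0],[0,0,0],0],[[0,-0.008,0],[0,0,0],0]]'
```

```text
t: 18.23
position: [0.6131, -0.1492, 0.0163]
ee_rot: [[0.001, 0.071, 0.997], [-0.003, 0.997, -0.071], [-1.0, -0.003, 0.001]]
force: [1.5, 1.1, -0.5]
opening: 0.0004
```

```bash
python3 -m inch '[[[0,-0.002,0],[0,0,0],0],[[0,-0.004,0],[0,0,0],0],[[0,-0.006,0],[0,0,0],0],[[0,-0.008,0],[0,0,0],0]]'
```

```text
t: 18.73
position: [0.6129, -0.1525, 0.0163]
ee_rot: [[0.001, 0.071, 0.997], [-0.003, 0.997, -0.071], [-1.0, -0.003, 0.001]]
force: [-0.0, 1.9, -1.1]
opening: 0.0005
```

```bash
python3 -m inch '[[[0,-0.002,0],[0,0,0],0],[[0,-0.004,0],[0,0,0],0],[[0,-0.006,0],[0,0,0],0],[[0,-0.008,0],[0,0,0],0]]'
```

```text
t: 19.23
position: [0.6126, -0.1557, 0.0163]
ee_rot: [[0.001, 0.071, 0.997], [-0.003, 0.997, -0.071], [-1.0, -0.003, 0.001]]
force: [1.4, 1.8, 0.0]
opening: 0.001
```

```bash
python3 -m inch '[[[0,-0.002,0],[0,0,0],0],[[0,-0.004,0],[0,0,0],0],[[0,-0.006,0],[0,0,0],0],[[0,-0.008,0],[0,0,0],0]]'
```

```text
t: 19.73
position: [0.6124, -0.159, 0.0163]
ee_rot: [[0.001, 0.071, 0.997], [-0.003, 0.997, -0.071], [-1.0, -0.003, 0.001]]
force: [0.4, 0.8, -0.9]
opening: 0.0006
```

```bash
python3 -m inch '[[[0,-0.002,0],[0,0,0],0],[[0,-0.004,0],[0,0,0],0],[[0,-0.006,0],[0,0,0],0],[[0,-0.008,0],[0,0,0],0]]'
```

```text
t: 20.23
position: [0.6122, -0.1622, 0.0163]
ee_rot: [[0.001, 0.071, 0.997], [-0.003, 0.997, -0.071], [-1.0, -0.003, 0.001]]
force: [1.4, 2.3, 0.2]
opening: 0.0004
```

```bash
python3 -m inch '[[[0,-0.002,0],[0,0,0],0],[[0,-0.004,0],[0,0,0],0],[[0,-0.006,0],[0,0,0],0],[[0,-0.008,0],[0,0,0],0]]'
```

```text
t: 20.72
position: [0.612, -0.1655, 0.0163]
ee_rot: [[0.001, 0.071, 0.997], [-0.003, 0.997, -0.071], [-1.0, -0.003, 0.001]]
force: [1.3, 2.4, -0.6]
opening: 0.0003
```

```bash
python3 -m inch '[[[0,-0.002,0],[0,0,0],0],[[0,-0.004,0],[0,0,0],0],[[0,-0.006,0],[0,0,0],0],[[0,-0.008,0],[0,0,0],0]]'
```

```text
t: 21.22
position: [0.6117, -0.1684, 0.0163]
ee_rot: [[0.001, 0.071, 0.998], [-0.003, 0.998, -0.071], [-1.0, -0.003, 0.001]]
force: [1.6, 3.1, -0.7]
opening: -0.0001
```

```bash
python3 -m inch '[[[0,-0.002,0],[0,0,0],0],[[0,-0.004,0],[0,0,0],0],[[0,-0.004,0],[0,0,0],0]]'
```

```text
t: 21.6
position: [0.6117, -0.1693, 0.0163]
ee_rot: [[0.001, 0.07, 0.998], [-0.002, 0.998, -0.07], [-1.0, -0.002, 0.001]]
force: [0.5, 4.8, -0.0]
opening: 0.0002
```

```bash
python3 -m inch '[[[0,-0.002,0],[0,0,0],0],[[0,-0.004,0],[0,0,0],0],[[0,-0.006,0],[0,0,0],0],[[0,-0.006,0],[0,0,0],0]]'
```

```text
t: 22.1
position: [0.6117, -0.1703, 0.0164]
ee_rot: [[0.001, 0.069, 0.998], [-0.001, 0.998, -0.069], [-1.0, -0.001, 0.001]]
force: [1.0, 7.1, 0.0]
opening: 0.0006
```

```bash
python3 -m inch '[[[0,-0.003,0],[0,0,0],0],[[0,-0.006,0],[0,0,0],0],[[0,-0.009,0],[0,0,0],0],[[0,-0.009,0],[0,0,0],0],[[0,-0.009,0],[0,0,0],0]]'
```

```text
t: 22.72
position: [0.6116, -0.1713, 0.0164]
ee_rot: [[0.001, 0.067, 0.998], [0.002, 0.998, -0.067], [-1.0, 0.002, 0.001]]
force: [0.6, 9.0, 1.1]
opening: 0.0003
```

```bash
python3 -m inch '[[[0,-0.003,0],[0,0,0],0],[[0,-0.006,0],[0,0,0],0],[[0,-0.01,0],[0,0,0],0],[[0,-0.01,0],[0,0,0],0],[[0,-0.01,0],[0,0,0],0]]'; python3 -c "
from h import *
for i in range(3): arm.read_camera('wrist'); print(np.round(arm.observe()['force'],1))"
```

```text
t: 23.35
position: [0.6115, -0.1721, 0.0165]
ee_rot: [[0.002, 0.065, 0.998], [0.005, 0.998, -0.065], [-1.0, 0.005, 0.001]]
force: [0.1, 12.7, 1.0]
opening: 0.0005
[ 1.2 12.4  1.7]
[-0.3 12.6  0.6]
[ 0.6 11.6  1. ]
```

```bash
python3 -m inch '[[[0,-0.003,0],[0,0,0],0],[[0,0.002,0],[0,0,0],0],[[0,0.006,0],[0,0,0],0],[[0,0.01,0],[0,0,0],0],[[0,0.014,0],[0,0,0],0],[[0,0.018,0],[0,0,0],0],[[0,0.022,0],[0,0,0],0],[[0,0.025,0],[0,0,0],0],[[0,0.025,0],[0,0,0],0]]'
```

```text
t: 24.62
position: [0.6121, -0.162, 0.0165]
ee_rot: [[0.001, 0.065, 0.998], [0.005, 0.998, -0.065], [-1.0, 0.005, 0.001]]
force: [0.2, -0.4, -1.1]
opening: 0.0008
```

```bash
python3 -m inch '[[[-0.03,0,0],[0,0,0],0],[[-0.07,0,0],[0,0,0],0],[[-0.15,0,0],[0,0,0],0],[[-0.25,0,0],[0,0,0],0],[[-0.35,0.1,0],[0,0,0],0],[[-0.4,0.25,0],[0,0,0],0],[[-0.4,0.4,0],[0,0,0],0],[[-0.4,0.4,0],[0,0,0],0],[[-0.4,0.4,0],[0,0,0],0]]'
python3 - <<'E'
from h import *
im=arm.read_camera('top')[:,:,::-1]; a=cv2.resize(im[145:210,240:390],None,fx=5,fy=5,interpolation=cv2.INTER_CUBIC)
b=cv2.resize(arm.read_camera('wrist')[150:384,130:380,::-1],(750,702)); b=b[:265]
cv2.imwrite('pics/end.png',np.vstack([a,b]))
E
```

```text
t: 25.75
position: [0.6222, -0.0036, 0.1781]
ee_rot: [[0.002, 0.064, 0.998], [0.004, 0.998, -0.064], [-1.0, 0.004, 0.002]]
force: [0.3, -0.1, -0.1]
opening: 0.0006
```

View pics/end.png

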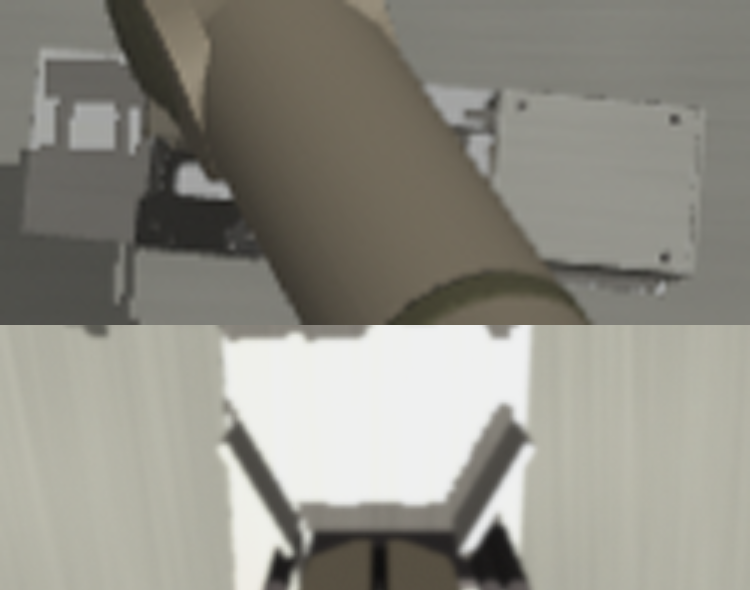

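The gate shows the flap as a straight bar across (300–465, 515). The arm hides the tub from above, so I back away and look once more.

```bash
python3 -m inch '[[[-0.05,0.2,0],[0,0,0],0],[[-0.1,0.4,0],[0,0,0],0],[[-0.1,0.6,0],[0,0,0],0],[[-0.1,0.8,0],[0,0,0],0],[[-0.1,0.8,0],[0,0,0],0],[[-0.1,0.8,0],[0,0,0],0],[[-0.1,0.8,0],[0,0,0],0]]'
python3 - <<'E'
from h import *
im=arm.read_camera('top')[:,:,::-1]; cv2.imwrite('pics/top_end.png',im); a=cv2.resize(im[145:210,240:390],None,fx=5,fy=5,interpolation=cv2.INTER_CUBIC)
s=arm.read_camera('side')[:,:,::-1]; b=cv2.resize(s[115:170,190:340],(750,275),interpolation=cv2.INTER_CUBIC)
cv2.imwrite('pics/end2.png',np.vstack([a,b]))
E
```

```text
t: 26.72
position: [0.6437, 0.313, 0.2183]
ee_rot: [[0.001, 0.067, 0.998], [0.003, 0.998, -0.067], [-1.0, 0.003, 0.001]]
force: [0.0, -1.2, -0.3]
opening: 0.0005
```

View pics/end2.png

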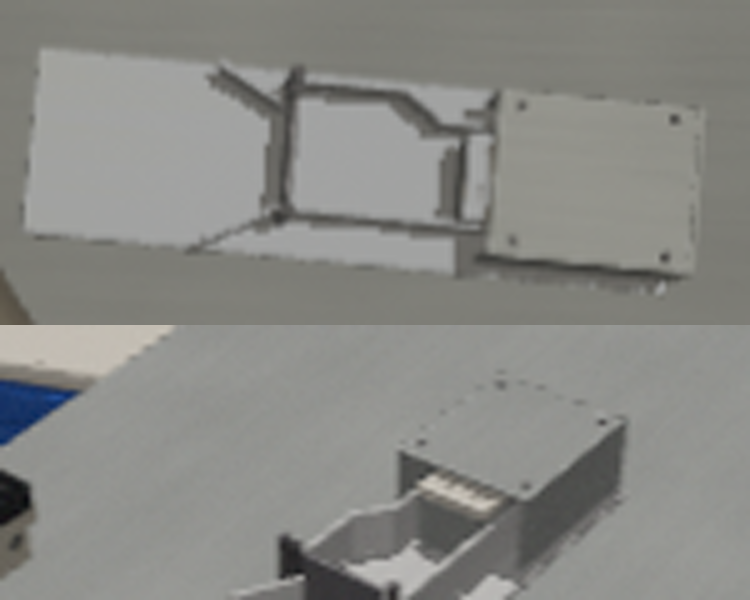

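The top view shows the flap shut at (285,145), as before, and the tub's rear edge at (466,180) just outside the hood. The side view agrees.

```bash
python3 -c "
from h import *
p=ray('top',[((466.5)/5-.5+240,180.5/5-.5+145)],.054)[0]; d=np.array([-.0645,-.998]); g=np.array([.6175,-.067]); print(p,'rear lane x',(p[:2]-g)@d)
print(arm.hand_in())"
```

```text
[ 0.60267523 -0.17947633  0.054     ] rear lane x 0.11320757827670772
the job is handed in; nothing more can be done
None
```

The job is handed in at about 27 s of the 67 s allowed; I got no verdict. I picked up the white oblong tub and released it level and in line on the plate. Then I pushed it with shut fingers through the flap and under the hood until it met the sprung buffer.

- **Pressing:** contact came on over the last 3–4 mm, and I held about 12 N at the wrist. That is right at, or just over, the 12 N you advised (readings 11.6–12.7 N), and below the 20 N limit. I then eased off slowly, lifted out and backed away.
- **Last checks:** the final top and side pictures show the flap shut and the tub's rear edge just outside the hood. I did not check the box, jar and bowl against where they started, but the arm met no unexpected force.
- **Disagreement:** the final top view puts the tub's rear end about 113 mm beyond the gate, while the finger position put it at about 98 to 105 mm. Both lie in the allowed 82–117 mm range, so the tub's centre should be within limits.
- **Not measured:** contact with the buffer after easing off could not be seen directly. I relied on the stated behaviour that the tub stays in touch.

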